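# Jack up the transformer plate and hold it

## Robot

A 6-joint arm with a two-finger parallel gripper is mounted at the origin on a cart in front of the work surface, level with it; the furniture and walls round the work are solid. World frame = base frame: x ahead of the robot, y to its left, z up, the work surface at z = 0. Lengths are in m, angles in rad, forces in N, time in s.
With the tool pointing down it reaches from about 0.35 to 0.775 m from the base axis. Payload 5.5 kg.
Tool frame: the origin (TCP) lies midway between the tips of the shut fingers; the grasp point (between the pads) lies 19 mm behind it; z points along the fingers, y is the line along which they close (so a half turn about z gives the same grasp; the last joint's range is limited). The gripper opens to 85 mm and grips with 20 to 120 N. Pads are 22 mm wide; open, the fingers measure 114 mm over their backs; the gripper's body (76 mm by 85 mm) begins 54 mm behind the grasp point. The pads swing forward as they close: fully open they stand 13 mm farther back than shut.
Start: joints at [0.962, 0.313, 0.046, 1.304, 0, 1.431], TCP at [0.26, 0.513, 0.231] pointing down, gripper open.
Joint ranges: [-2.76, 2.76], [-0.86, 1.69], [-1.03, 1.26], [-2.2, 2.34], [-1.47, 1.5], [-3.14, 3.14]. Speed limits (rad/s): [2.57, 2.57, 3.14, 3.14, 3.14, 3.14].

## Interface

Orientations are given as [roll, pitch, yaw] about the fixed x, y, z axes, in that order (R = Rz(yaw) Ry(pitch) Rx(roll)).
In Python, from workcell import robot gives the robot as it stands.
- The arm moves only by the tool carry_out, never from a script. Its argument "series" is a list of rows, each an object with "travel": the shift along the tool's x, y, z in cm, a list of three; "turn": the turn about the tool's z in rad. A call has 1 to 12 rows; each row shifts and turns the commanded pose from where the row before left it, along the tool's axes as they then stand; what a row does not reach is not made up. A row lasts 1/10 s, in which the tool goes at most 50 mm and 8.59 degrees, less where a joint would pass 70% of its speed; a pose out of reach is approached as far as the arm can. A call with a gripper value outside its range is refused whole. "claw" is the opening, from 0 (shut) to 1 (fully open), set as the call begins (left out, the last holds). The fingers move at their own pace and stop on an object; "force" is the grip in N (left out, the last holds). Time passes only in rows, so rows that do not move let the fingers close. It gives the time, the measured TCP pose, the force, the opening and the grip force at its end, in the units of the state.
- robot.get_state(): the state, without advancing time (a new reading comes with each control period).
- robot.capture(name): name is "scene" or "top"; returns a dict with "img" (384x512x3 uint8, red, green, blue), "intrinsics" (3x3 intrinsics, pixels), "extrinsics" (4x4, takes a point from world to camera coordinates). Camera axes: x right, y down, z forward; pixel columns grow to the right and rows downward; lengths in m; the calibration is good to about 2 mm. A picture is of the moment at which its call begins. There is no depth.
- robot.sign_off(): hands the job in; it is judged then, once.
The state is a dict: "t": time; "qpos": joint angles; "joint_velocities": joint speeds; "effort": joint torques, N m; "position": TCP position; "tcp_rot": TCP orientation; "wrist_force": force on the tool from outside, world axes, zero at the start; "wrist_torque": the same for the moment, N m; "gripper_width": finger opening in m; "grasp_force": force on a finger pad.
Only numpy, scipy, OpenCV 4.12 (cv2) and the standard library are available. Lean on these libraries where they do the work, as an engineer would, in place of code of your own. Each camera call takes 0.05 s, during which the arm holds its last target. There are 200 camera calls.

## Task

The front edge of the hinged mounting plate has to be held up so that its rubber feet can be changed. Set the small lever jack on the table with its saddle centred under the plate's round lift pad (the round steel disc with a domed stud on top, not the square tab with a hole), then pump the handle: one full stroke down to the stop as a trial, let the handle come right back up so the plate sits down again, then press it fully down a second time and finish holding it down, with the jack alone carrying the plate and the jack's base flat on the table. Do not lift or touch the plate itself while it is up, and leave the relay, gland, solder spool, bottle and marker where they are.

Things in the scene. Friction and masses are not known exactly. Their poses are not given: they have to be found in the camera images.
- stand: fixed hinge stand (two dark steel brackets) of the mounting plate. Origin on the table under the plate's middle; z up; -x is the plate's front. Hinge line along y at x +88, z 65 mm. The aluminium plate covers x -90..+90, y -85..+85 mm, front legs at x -75, y +-71 mm; its relays, terminals and transformer are up to 135 mm high. A tall monitor stands beyond y 0.45 at x 0.3 to 0.55
- plate (a joint): hinge of the aluminium mounting plate: 0 when its front legs stand on the table, grows as the front goes up (rad, 0.15 at most). It falls back by its own weight (about 4 to 8 N felt at the lift pad)
- pad (a point): centre of the UNDERSIDE of the round lift pad: steel disc, 36 mm across, 6 mm thick, domed stud on top, at x -128, y -38 mm of the stand, in front of the plate's edge. Underside 62 mm above the table when the plate is down; the space below is clear. The square tab with a hole, 83 mm beside it (y +45), is not the lift point
- jack: loose grey lever jack, 0.87 kg, beside a low tool tray (right, -y): lift it 30 mm to turn. Origin: underside, below the grip post; z up, +x to the saddle. Base plate x -125..+115, y -30..+30, 10 mm thick. Grip post at the origin: 36 mm along x, 26 mm along y (grasp across y from above), top 83 mm high, pinch it 55 to 75 mm up. Saddle centre at x +85 mm. Handle pivot at x -30, z 50 mm
- ram: the jack's steel ram with its round flat saddle, 30 mm across; origin at the centre of the saddle's top face, 50 mm above the jack's underside when the handle is up. It rises 51 mm per rad of handle, 28 mm in all, so it meets the pad (12 mm above it) at handle 0.24 rad and lifts it 16 mm at the stop
- handle (a joint): pump handle hinge: 0 fully up (31 degrees above level), back over the jack's base; grows as the end is pressed down, 0.55 rad at its stop, where the handle is level. A spring brings it back up with the ram; about 3 to 10 N on the handle end press it down, and it does not stay down by itself
- handle_end (a point): point on the axis of the pump handle in the middle of its black rubber grip (20 mm thick), 105 mm from the pivot; in the jack's frame at x = -120, z = 105 mm when up and x = -135, z = 50 mm at the stop. Press here on top of the grip, whose surface is 10 mm above this point
- relay: bystander: cream plug-in relay, 22x29x36 mm, standing beside the stand's front; origin under its middle
- gland: bystander: black cable gland, 20x19x31 mm, standing beside the stand's front; origin under its middle
- spool: bystander: solder spool, 70 mm across, 40 mm high; origin under its middle
- bottle: bystander: white bottle with blue dispenser top, 67 mm across, 128 mm high; origin under its middle
- marker: bystander: marker pen lying on the table, 136 mm long, 12 mm thick; origin under its middle

How it is judged:
By the outcome, as a careful person would: the job done as asked, in the order asked, and still so for the second after the job is handed in, while the arm keeps its last pose, push and grip.
It also fails if it takes over 58 s, if anything falls off the work surface, if the arm or the gripper's body presses on something with over 40 N, if the wrist force passes 120 N, or if a joint passes its speed limit or range.

## Working session

There is one attempt and no reset: what is moved stays moved. The work goes in short steps, Python scripts to look and compute and a tool call to move; the robot and the scene stay as the last step left them, time stands still between calls to the robot, and variables do not carry over. Pictures are saved under pics/ and viewed, at most 11 in all, crops included, and the job is handed in when it is done.

Besides the shell and the picture viewer there is one more tool, called after "Emit:" in YAML: its name, and indented under it one key for each argument. carry_out: Moves the arm, as the interface text tells. Its arguments: {"type":"object","properties":{"series":{"type":"array"},"claw":{"type":"number"},"force":{"type":"number"}},"required":["series"]}

```bash
mkdir -p pics
cat > h.py <<'E'
import numpy as np, cv2
from workcell import robot
def cap(n,f=None):
    c=robot.capture(n)
    if f: cv2.imwrite('pics/'+f,cv2.cvtColor(c['img'],cv2.COLOR_RGB2BGR))
    return c
def ray(c,u,v,z):
    K=np.array(c['intrinsics']);E=np.array(c['extrinsics']);R,t=E[:3,:3],E[:3,3]
    d=R.T@np.linalg.inv(K)@[u,v,1];o=-R.T@t
    return o+d*(z-o[2])/d[2]
def proj(c,p):
    K=np.array(c['intrinsics']);E=np.array(c['extrinsics'])
    q=K@(E[:3,:3]@np.array(p)+E[:3,3]);return q[:2]/q[2]
E
python3 - <<'E'
from h import *
for n in('scene','top'):
    c=cap(n,n+'0.png'); 
    E=np.array(c['extrinsics']);print(n,-E[:3,:3].T@E[:3,3],c['intrinsics'])
print(robot.get_state())
E
```

```text
scene [-0.23891864  0.87466635  0.70963457] [[454.44874295   0.         251.81034845]
 [  0.         454.44874295 191.60115572]
 [  0.           0.           1.        ]]
top [0.35725487 0.20037362 1.03644918] [[428.86660268   0.         263.64934699]
 [  0.         428.86660268 188.63243785]
 [  0.           0.           1.        ]]
{'t': 0.1, 'qpos': array([ 9.62402302e-01,  3.13915118e-01,  4.50872841e-02,  1.30360570e+00,
       -4.05938634e-05,  1.43115734e+00]), 'joint_velocities': array([ 1.19102917e-03, -1.67472046e-03,  3.83083047e-03, -2.61810841e-03,
        1.52552897e-03,  1.06157324e-07]), 'effort': array([ 2.43283102e-03, -4.81727457e+01,  2.99242777e+01,  1.27741724e-02,
       -1.17012364e-04, -1.65814430e-05]), 'position': array([0.2595442 , 0.51257286, 0.23050167]), 'tcp_rot': array([-3.13996573e+00, -1.87677188e-04,  2.67283750e+00]), 'wrist_force': array([-0.04892657, -1.26025115, -0.45137607]), 'wrist_torque': array([-0.0453031 ,  0.03372489,  0.04499186]), 'grasp_force': 0.0, 'gripper_width': 0.08548781942598675}
```

View pics/top0.png

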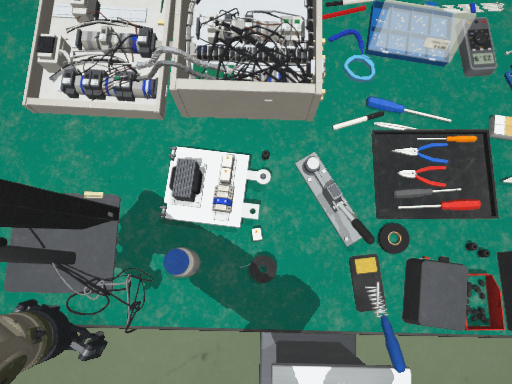

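View pics/scene0.png

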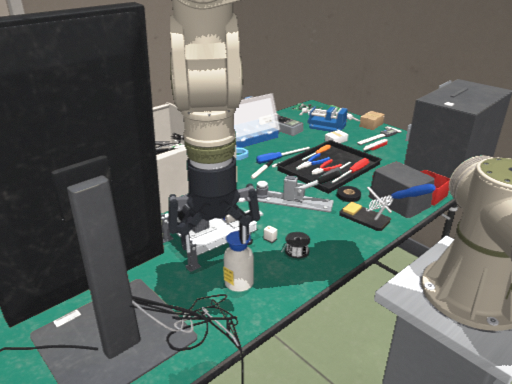

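The top view shows the stand at the centre left. The round lift pad is near (263,177) and the square tab near (252,211). The jack runs from its saddle at (312,165) to its grip end at (365,238). The gland is at (266,155), the relay at (257,233), the spool at (263,268) and the bottle at (180,262). I'll zoom in on the work area.

Run:
```python
from h import *
c=cap('top'); im=cv2.cvtColor(c['img'],cv2.COLOR_RGB2BGR)
cr=cv2.resize(im[130:260,155:385],None,fx=3.4,fy=3.4,interpolation=cv2.INTER_CUBIC); cv2.imwrite('pics/crop1.png',cr)
for n,u,v,z in [('pad',263,177,.07),('tab',252,211,.07),('saddle',312,165,.05),('grip',365,238,.1),('gland',266,155,.03),('relay',257,233,.036),('spool',263,268,.04),('marker',355,121,0.01)]: print(n,ray(c,u,v,z).round(3))
g=cv2.cvtColor(im,cv2.COLOR_BGR2HSV)
m=((g[...,1]<60)&(g[...,2]>110)).astype(np.uint8); m[:, :285]=0;m[:,375:]=0;m[:145]=0;m[255:]=0
k=cv2.findContours(m,cv2.RETR_EXTERNAL,cv2.CHAIN_APPROX_SIMPLE)[0]
for q in k:
    if cv2.contourArea(q)>60: r=cv2.minAreaRect(q);print(cv2.contourArea(q),r,[ray(c,*p,.01)[:2].round(3) for p in cv2.boxPoints(r)])
```

```text
pad [0.57  0.192 0.07 ]
tab [0.491 0.215 0.07 ]
saddle [0.607 0.076 0.05 ]
grip [ 0.434 -0.034  0.1  ]
gland [0.634 0.186 0.03 ]
relay [0.444 0.202 0.036]
spool [0.364 0.186 0.04 ]
marker [ 0.735 -0.037  0.01 ]
2118.0 ((330.6798095703125, 198.3876495361328), (98.68580627441406, 24.273950576782227), 57.9946174621582) [array([0.621, 0.115]), array([0.656, 0.064]), array([ 0.451, -0.062]), array([ 0.419, -0.012])]
```

View pics/crop1.png

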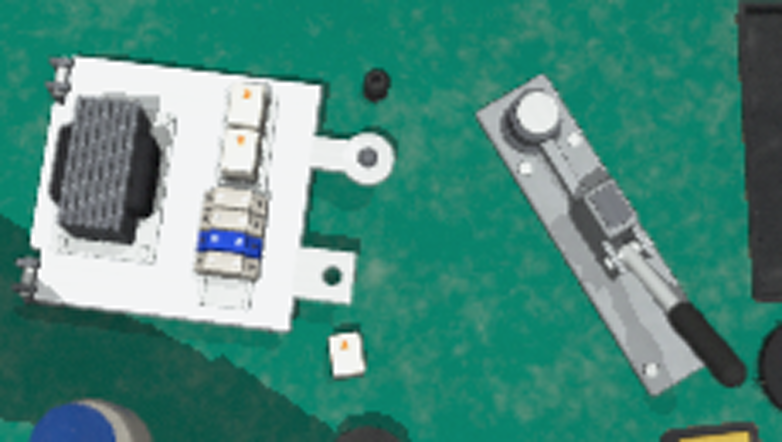

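The crop shows the round pad with its stud at about (263.2,176.4) in full-image pixels, 82 mm from the square tab, which matches the given 83 mm. The jack base measures 239 x 62 mm, also as given, with its heading at about 32°. The first move goes clear of the monitor.

Emit:
carry_out:
  series:
    - {"travel": [-1.8,-3.6,0],"turn": 0}
    - {"travel": [-1.8,-3.6,0],"turn": 0}
    - {"travel": [-1.8,-3.6,0],"turn": 0}
    - {"travel": [-1.8,-3.6,0],"turn": 0}
    - {"travel": [-1.8,-3.6,0],"turn": 0}
    - {"travel": [0,0,0],"turn": -0.147}
    - {"travel": [0,0,0],"turn": -0.147}
    - {"travel": [0,0,0],"turn": -0.147}
    - {"travel": [0,0,0],"turn": -0.147}
    - {"travel": [0,0,0],"turn": -0.147}
    - {"travel": [0,0,0],"turn": -0.147}
    - {"travel": [0,0,0],"turn": -0.149}
  claw: 1

```text
t: 1.35
position: [0.2586, 0.3116, 0.2311]
tcp_rot: [-3.142, -0.0, -2.573]
wrist_force: [0.3, 0.2, 0.3]
gripper_width: 0.0851
grasp_force: 0.0
```

```bash
cat >> h.py <<'E'
def go(target,yaw):
    s=robot.get_state();p=np.array(s['position']);y=s['tcp_rot'][2]
    d=np.array(target)-p
    t=(yaw-y+np.pi)%(2*np.pi)-np.pi
    print('t',round(s['t'],2),'p',p.round(4),'rot',np.round(s['tcp_rot'],4),'w',round(s['gripper_width'],4),'F',np.round(s['wrist_force'],1))
    print('tool cm',(100*np.array([d@[np.cos(y),np.sin(y),0],d@[np.sin(y),-np.cos(y),0],-d[2]])).round(2),'turn',round(-t,3))
E
python3 - <<'E'
from h import *
go([.541,.029,.20],np.radians(212.2))
c=cap('top');print(ray(c,263.2,176.4,.068),ray(c,313.2,163.4,.05),ray(c,252.5,210.8,.068))
E
```

```text
t 1.35 p [0.2586 0.3116 0.2311] rot [-3.1416e+00 -4.0000e-04 -2.5734e+00] w 0.0851 F [0.3 0.2 0.3]
tool cm [ -8.6  -39.01   3.11] turn 0.006
[0.57211842 0.19134312 0.068     ] [0.61109768 0.07333071 0.05      ] [0.49128265 0.21365891 0.068     ]
```

Emit:
carry_out:
  series:
    - {"travel": [-0.86,-3.9,0],"turn": 0}
    - {"travel": [-0.86,-3.9,0],"turn": 0}
    - {"travel": [-0.86,-3.9,0],"turn": 0}
    - {"travel": [-0.86,-3.9,0],"turn": 0}
    - {"travel": [-0.86,-3.9,0],"turn": 0}
    - {"travel": [-0.86,-3.9,0],"turn": 0}
    - {"travel": [-0.86,-3.9,0.6],"turn": 0}
    - {"travel": [-0.86,-3.9,0.6],"turn": 0}
    - {"travel": [-0.86,-3.9,0.9],"turn": 0}
    - {"travel": [-0.86,-3.9,1],"turn": 0}
    - {"travel": [0,0,0],"turn": 0}
    - {"travel": [0,0,0],"turn": 0}

```text
t: 2.6
position: [0.5391, 0.027, 0.1993]
tcp_rot: [3.14, -0.002, -2.583]
wrist_force: [-0.8, -0.7, 0.0]
gripper_width: 0.0854
grasp_force: 0.0
```

Run:
```python
from h import *
go([.541,.029,.046],np.radians(212.2))
c=cap('scene')
im=cv2.cvtColor(c['img'],cv2.COLOR_RGB2BGR)
cv2.imwrite('pics/s1.png',cv2.resize(im[60:280,150:400],None,fx=2.7,fy=2.7,interpolation=cv2.INTER_CUBIC))
print(proj(c,[.541,.029,.083]))
```

```text
t 2.6 p [0.5391 0.027  0.1993] rot [ 3.1399e+00 -1.7000e-03 -2.5831e+00] w 0.0854 F [-0.8 -0.7  0. ]
tool cm [-0.27  0.07 15.33] turn -0.003
[291.05114277 177.61428944]
```

View pics/s1.png

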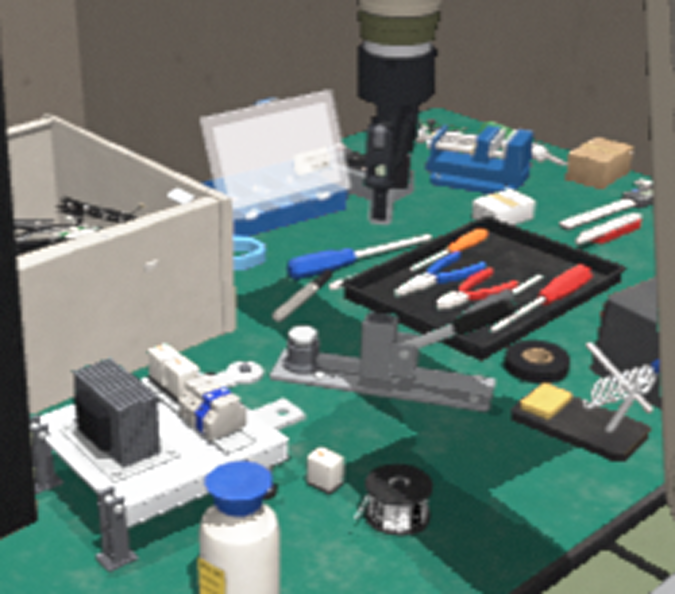

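The post top projects to crop position (381,317), which is where the post appears, so its position is confirmed and the path down is clear. Next I descend and grip.

Emit:
carry_out:
  series:
    - {"travel": [-0.1,0,2.2],"turn": 0}
    - {"travel": [-0.1,0,2.2],"turn": 0}
    - {"travel": [-0.1,0.1,2.2],"turn": 0}
    - {"travel": [0,0,2.2],"turn": 0}
    - {"travel": [0,0,2.2],"turn": 0}
    - {"travel": [0,0,2.2],"turn": 0}
    - {"travel": [0,0,2.1],"turn": 0}
    - {"travel": [0,0,0],"turn": 0}
    - {"travel": [0,0,0],"turn": 0}

```text
t: 3.55
position: [0.5409, 0.031, 0.048]
tcp_rot: [3.141, -0.0, -2.579]
wrist_force: [0.5, 0.3, 0.4]
gripper_width: 0.0853
grasp_force: 0.0
```

Emit:
carry_out:
  series:
    - {"travel": [0,0,0],"turn": 0}
    - {"travel": [0,0,0],"turn": 0}
    - {"travel": [0,0,0],"turn": 0}
    - {"travel": [0,0,0],"turn": 0}
    - {"travel": [0,0,0],"turn": 0}
    - {"travel": [0,0,0],"turn": 0}
    - {"travel": [0,0,0],"turn": 0}
    - {"travel": [0,0,0],"turn": 0}
    - {"travel": [0,0,0],"turn": 0}
    - {"travel": [0,0,0],"turn": 0}
  claw: 0
  force: 60

```text
t: 4.55
position: [0.5429, 0.0291, 0.0482]
tcp_rot: [-3.139, 0.001, -2.58]
wrist_force: [1.6, -4.8, 4.7]
gripper_width: 0.0252
grasp_force: 64.5
```

Run:
```python
from h import *
go([.541,.029,.046],np.radians(212.2))
```

```text
t 4.55 p [0.5429 0.0291 0.0482] rot [-3.1387e+00  1.4000e-03 -2.5801e+00] w 0.0252 F [ 1.6 -4.8  4.7]
tool cm [0.16 0.09 0.22] turn -0.0
```

Emit:
carry_out:
  series:
    - {"travel": [0,0,0],"turn": 0}
    - {"travel": [0,0,0],"turn": 0}
    - {"travel": [0,0,-0.5],"turn": 0}
    - {"travel": [0,0,-0.7],"turn": 0}
    - {"travel": [0,0,-0.8],"turn": 0}
    - {"travel": [0,0,-0.8],"turn": 0}
    - {"travel": [0,0,-0.7],"turn": 0}
    - {"travel": [0,0,-0.5],"turn": 0}
    - {"travel": [0,0,0],"turn": 0}
    - {"travel": [0,0,0],"turn": 0}
  force: 100

```text
t: 5.55
position: [0.5415, 0.0301, 0.0874]
tcp_rot: [-3.142, 0.0, -2.579]
wrist_force: [0.5, -0.7, -8.1]
gripper_width: 0.025
grasp_force: 99.1
```

Run:
```python
from h import *
a=np.radians(74.6);h=np.array([np.cos(a),np.sin(a)]);p=np.array([h[1],-h[0]])
pad=np.array([.5721,.1913])
q=pad-.085*h;print('final',q,'pre',q-.045*p)
go([*(q-.045*p),.09],a+np.pi)
```

```text
final [0.54952773 0.10935189] pre [0.50614344 0.12130192]
t 5.55 p [0.5415 0.0301 0.0874] rot [-3.1415e+00  3.0000e-04 -2.5794e+00] w 0.025 F [ 0.5 -0.7 -8.1]
tool cm [-1.87  9.6  -0.26] turn -0.74
```

Emit:
carry_out:
  series:
    - {"travel": [0.5,1.0,0],"turn": 0}
    - {"travel": [0.9,1.65,0],"turn": 0}
    - {"travel": [0.9,1.65,0],"turn": 0}
    - {"travel": [0.5,1.0,0],"turn": 0}
    - {"travel": [0,0,0],"turn": -0.07}
    - {"travel": [0,0,0],"turn": -0.11}
    - {"travel": [0,0,0],"turn": -0.13}
    - {"travel": [0,0,0],"turn": -0.13}
    - {"travel": [0,0,0],"turn": -0.13}
    - {"travel": [0,0,0],"turn": -0.1}
    - {"travel": [0,0,0],"turn": -0.07}
    - {"travel": [0,0,0],"turn": 0}

```text
t: 6.75
position: [0.4891, 0.0602, 0.0872]
tcp_rot: [3.141, 0.0, -1.839]
wrist_force: [-0.3, 0.3, -7.5]
gripper_width: 0.0249
grasp_force: 99.5
```

Emit:
carry_out:
  series:
    - {"travel": [0,0,0],"turn": 0}
    - {"travel": [0,0,0],"turn": 0}

```text
t: 6.95
position: [0.4894, 0.0601, 0.0873]
tcp_rot: [-3.141, 0.0, -1.841]
wrist_force: [-0.7, -0.5, -8.7]
gripper_width: 0.0244
grasp_force: 99.5
```

Run:
```python
from h import *
go([.5061,.1213,.055],np.radians(254.6))
```

```text
t 6.95 p [0.4894 0.0601 0.0873] rot [-3.1415e+00  1.0000e-04 -1.8405e+00] w 0.0244 F [-0.7 -0.5 -8.7]
tool cm [-6.35  0.02  3.23] turn -0.001
```

Emit:
carry_out:
  series:
    - {"travel": [-0.7,0,0],"turn": 0}
    - {"travel": [-1.3,0,0],"turn": 0}
    - {"travel": [-1.3,0,0],"turn": 0}
    - {"travel": [-0.7,0,0],"turn": 0}
    - {"travel": [0,0,0.6],"turn": 0}
    - {"travel": [0,0,1.0],"turn": 0}
    - {"travel": [0,0,1.0],"turn": 0}
    - {"travel": [0,0,0.7],"turn": 0}
    - {"travel": [-0.8,0,0],"turn": 0}
    - {"travel": [-0.9,0,0],"turn": 0}
    - {"travel": [-0.6,0,0],"turn": 0}
    - {"travel": [0,0,0],"turn": 0}

```text
t: 8.15
position: [0.5072, 0.1219, 0.0548]
tcp_rot: [-3.14, 0.001, -1.838]
wrist_force: [0.5, -0.3, -8.1]
gripper_width: 0.0244
grasp_force: 99.5
```

Run:
```python
from h import *
go([.5495,.1094,.048],np.radians(254.6))
for n in('scene','top'):
  c=cap(n);im=cv2.cvtColor(c['img'],cv2.COLOR_RGB2BGR)
  if n=='scene': cv2.imwrite('pics/s2.png',cv2.resize(im[160:270,200:350],None,fx=5,fy=5,interpolation=cv2.INTER_CUBIC))
  else: cv2.imwrite('pics/t2.png',cv2.resize(im[130:260,200:350],None,fx=4.5,fy=4.5,interpolation=cv2.INTER_CUBIC))
```

```text
t 8.15 p [0.5072 0.1219 0.0548] rot [-3.1401e+00  1.0000e-03 -1.8380e+00] w 0.0244 F [ 0.5 -0.3 -8.1]
tool cm [ 0.09 -4.41  0.68] turn 0.002
```

View pics/t2.png

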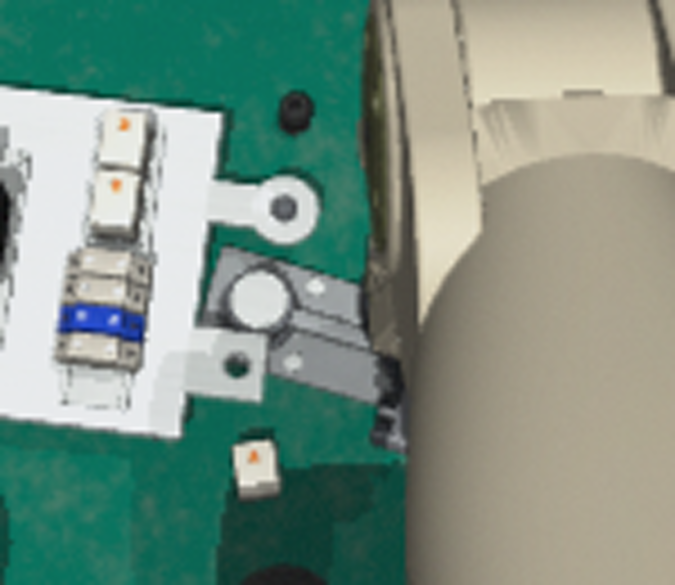

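View pics/s2.png

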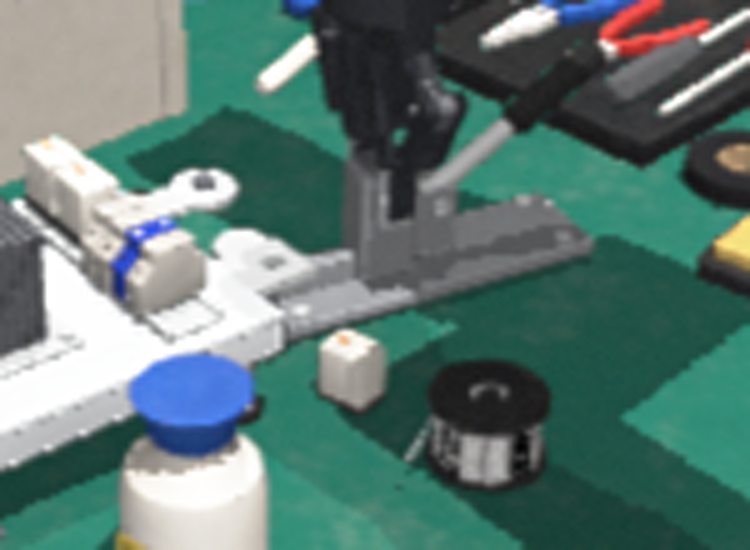

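The top crop shows the saddle at (262,299), i.e. full-image pixel (258.2,196.4). The pad is at (286,208), i.e. (263.6,176.2). The scene crop shows the jack held level just above the table and the handle end clear of the tray.

Run:
```python
from h import *
c=cap('top')
p=ray(c,263.6,176.2,.068);s=ray(c,258.2,196.4,.056)
st=robot.get_state();y=st['tcp_rot'][2];post=np.array(st['position'])
print('pad',p,'saddle',s,'saddle from tcp',post[:2]-.085*np.array([np.cos(y),np.sin(y)]))
d=(p-s)
print('tool cm',100*d@[np.cos(y),np.sin(y),0],100*d@[np.sin(y),-np.cos(y),0])
```

```text
pad [0.57261831 0.19043041 0.068     ] saddle [0.52696659 0.20162219 0.056     ] saddle from tcp [0.5288737  0.20282176]
tool cm -0.13057281207552426 -4.6985437693615495
```

Emit:
carry_out:
  series:
    - {"travel": [0,-0.4,0],"turn": 0}
    - {"travel": [-0.1,-0.8,0],"turn": 0}
    - {"travel": [0,-0.8,0],"turn": 0}
    - {"travel": [0,-0.8,0],"turn": 0}
    - {"travel": [0,-0.8,0],"turn": 0}
    - {"travel": [0,-0.6,0],"turn": 0}
    - {"travel": [0,-0.4,0],"turn": 0}
    - {"travel": [0,0,0],"turn": 0}
    - {"travel": [0,0,0],"turn": 0}

```text
t: 9.2
position: [0.5505, 0.1095, 0.0541]
tcp_rot: [3.141, -0.0, -1.839]
wrist_force: [-0.3, -0.7, -8.3]
gripper_width: 0.0246
grasp_force: 99.4
```

Run:
```python
from h import *
go([.5495,.1094,.048],np.radians(254.6))
for n in('scene','top'):
  c=cap(n);im=cv2.cvtColor(c['img'],cv2.COLOR_RGB2BGR)
  b=im[160:270,200:350] if n=='scene' else im[145:218,230:340]
  cv2.imwrite('pics/x_%s.png'%n,cv2.resize(b,(750,500),interpolation=cv2.INTER_CUBIC))
a=np.vstack([cv2.resize(cv2.imread('pics/x_top.png'),(440,292)),cv2.resize(cv2.imread('pics/x_scene.png'),(440,300))]);cv2.imwrite('pics/m3.png',a)
```

```text
t 9.2 p [0.5505 0.1095 0.0541] rot [ 3.1408e+00 -1.0000e-04 -1.8394e+00] w 0.0246 F [-0.3 -0.7 -8.3]
tool cm [0.03 0.09 0.61] turn 0.0
```

View pics/m3.png

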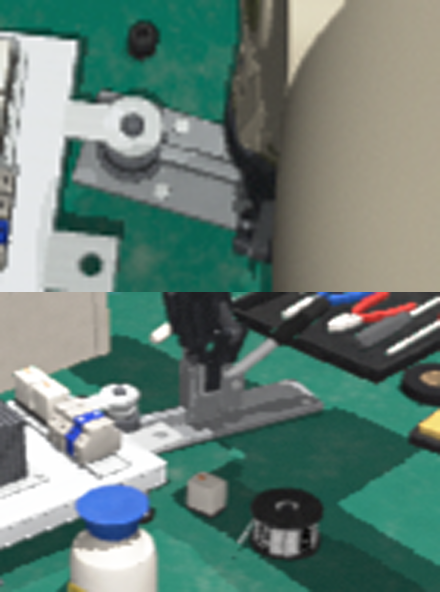

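The saddle is now under the round pad in both views, with the gland and relay untouched. I lower it gently.

Emit:
carry_out:
  series:
    - {"travel": [0,0,0.15],"turn": 0}
    - {"travel": [0,0,0.15],"turn": 0}
    - {"travel": [0,0,0.15],"turn": 0}
    - {"travel": [0,0,0.1],"turn": 0}
    - {"travel": [0,0,0.05],"turn": 0}
    - {"travel": [0,0,0],"turn": 0}
    - {"travel": [0,0,0],"turn": 0}

```text
t: 10.0
position: [0.5507, 0.1095, 0.0484]
tcp_rot: [3.141, 0.0, -1.839]
wrist_force: [-1.5, -0.5, -7.3]
gripper_width: 0.0247
grasp_force: 100.0
```

Emit:
carry_out:
  series:
    - {"travel": [0,0,0.05],"turn": 0}
    - {"travel": [0,0,0.05],"turn": 0}
    - {"travel": [0,0,0.05],"turn": 0}
    - {"travel": [0,0,0],"turn": 0}
    - {"travel": [0,0,0],"turn": 0}

```text
t: 10.5
position: [0.551, 0.1094, 0.0482]
tcp_rot: [-3.141, 0.0, -1.839]
wrist_force: [-5.3, -0.7, 5.7]
gripper_width: 0.0243
grasp_force: 101.7
```

The jack is resting on the table. I open the fingers and rise.

Emit:
carry_out:
  series:
    - {"travel": [0,0,0],"turn": 0}
    - {"travel": [0,0,0],"turn": 0}
    - {"travel": [0,0,0],"turn": 0}
    - {"travel": [0,0,0],"turn": 0}
    - {"travel": [0,0,0],"turn": 0}
    - {"travel": [0,0,0],"turn": 0}
    - {"travel": [0,0,0],"turn": 0}
    - {"travel": [0,0,0],"turn": 0}
  claw: 1

```text
t: 11.3
position: [0.5508, 0.1095, 0.0467]
tcp_rot: [3.142, 0.0, -1.839]
wrist_force: [0.2, -0.3, -0.4]
gripper_width: 0.0853
grasp_force: 0.0
```

Emit:
carry_out:
  series:
    - {"travel": [0,0,-1.5],"turn": 0}
    - {"travel": [0,0,-2.5],"turn": 0}
    - {"travel": [0,0,-2.5],"turn": 0}
    - {"travel": [0,0,-2.5],"turn": 0}
    - {"travel": [0,0,-2.5],"turn": 0}
    - {"travel": [0,0,-2.0],"turn": 0}
    - {"travel": [3,0,0],"turn": 0}
    - {"travel": [3,0,0],"turn": 0}
    - {"travel": [3,0,0],"turn": 0}
    - {"travel": [3,0,0],"turn": 0}
    - {"travel": [0,0,0],"turn": 0}
    - {"travel": [0,0,0],"turn": 0}

```text
t: 12.5
position: [0.519, -0.0066, 0.1819]
tcp_rot: [-3.141, 0.0, -1.841]
wrist_force: [0.1, 0.6, -0.2]
gripper_width: 0.0851
grasp_force: 0.0
```

Emit:
carry_out:
  series:
    - {"travel": [0,0,0],"turn": 0}
    - {"travel": [0,0,0],"turn": 0}
    - {"travel": [0,0,0],"turn": 0}
    - {"travel": [0,0,0],"turn": 0}
    - {"travel": [0,0,0],"turn": 0}
    - {"travel": [0,0,0],"turn": 0}
  claw: 0

```text
t: 13.1
position: [0.519, -0.006, 0.1817]
tcp_rot: [3.142, 0.0, -1.839]
wrist_force: [-0.3, 0.0, 0.7]
gripper_width: 0.0002
grasp_force: 0.0
```

Run:
```python
from h import *
h=np.array([np.cos(-1.839),np.sin(-1.839)])
o=np.array([.551,.1094])
print('end up',o+.12*h,'stop',o+.135*h)
go([*(o+.12*h),.13],-1.839)
cs=cap('scene');c=cap('top')
print(proj(cs,[*(o+.12*h),.105]),proj(cs,[*(o-.085*h),.05]),proj(cs,[*o,.083]))
print(proj(c,[*(o+.12*h),.105]),proj(c,[*(o-.085*h),.05]),proj(c,[*o,.083]))
print('corners top',[proj(c,[*(o-x*h+y*np.array([h[1],-h[0]])),.01]).round(1) for x,y in((115,30),(115,-30),(-125,30),(-125,-30)) for x,y in [(x/1e3,y/1e3)]])
im=cv2.cvtColor(cs['img'],cv2.COLOR_RGB2BGR)[140:270,200:360]
im2=cv2.cvtColor(c['img'],cv2.COLOR_RGB2BGR)[140:270,230:390]
cv2.imwrite('pics/m4.png',np.vstack([cv2.resize(im,(368,299),interpolation=cv2.INTER_CUBIC),cv2.resize(im2,(368,299),interpolation=cv2.INTER_CUBIC)]))
```

```text
end up [ 0.51920003 -0.00630982] stop [ 0.51522503 -0.02077354]
t 13.1 p [ 0.519  -0.006   0.1817] rot [ 3.1415e+00  1.0000e-04 -1.8391e+00] w 0.0002 F [-0.3  0.   0.7]
tool cm [ 0.02 -0.03  5.17] turn -0.0
[305.47831176 169.62971554] [240.85289705 202.85772444] [268.33491393 185.5901674 ]
[352.27023372 198.66854834] [263.09324623 177.47072556] [299.13501408 185.06196342]
corners top [array([247.5, 189. ]), array([254.7, 166.1]), array([342.5, 217.5]), array([348.8, 194.1])]
```

View pics/m4.png

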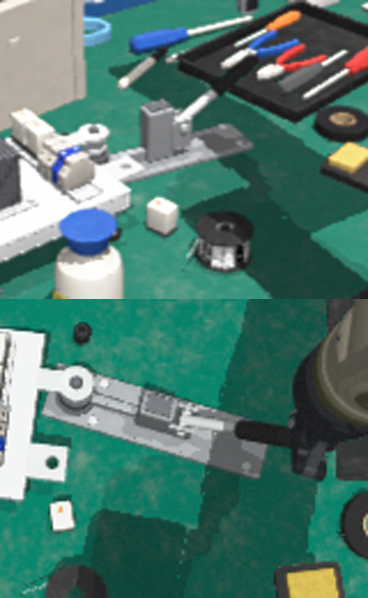

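The jack sits where predicted: its base corners and post top match to within 1 px, and the saddle is under the pad. The closed fingers are above the grip end, so I descend close to it and then make the trial stroke.

Emit:
carry_out:
  series:
    - {"travel": [0,0,1.5],"turn": 0}
    - {"travel": [0,0,2],"turn": 0}
    - {"travel": [0,0,1.8],"turn": 0}
    - {"travel": [0,0,0.9],"turn": 0}
    - {"travel": [0,0,0.4],"turn": 0}
    - {"travel": [0.3,0,0.5],"turn": 0}
    - {"travel": [0.3,0,0.5],"turn": 0}
    - {"travel": [0.2,0,0.5],"turn": 0}
    - {"travel": [0.2,0,0.5],"turn": 0}
    - {"travel": [0.2,0,0.5],"turn": 0}
    - {"travel": [0,0,0],"turn": 0}

```text
t: 14.3
position: [0.516, -0.0183, 0.0907]
tcp_rot: [-3.141, -0.0, -1.84]
wrist_force: [-2.1, 0.1, 7.1]
gripper_width: 0.0002
grasp_force: 3.2
```

Emit:
carry_out:
  series:
    - {"travel": [0.1,0,0.5],"turn": 0}
    - {"travel": [0.1,0,0.5],"turn": 0}
    - {"travel": [0,0,0.5],"turn": 0}
    - {"travel": [0,0,0.5],"turn": 0}
    - {"travel": [0,0,0.4],"turn": 0}
    - {"travel": [0,0,0.3],"turn": 0}
    - {"travel": [0,0,0.2],"turn": 0}
    - {"travel": [0,0,0],"turn": 0}
    - {"travel": [0,0,0],"turn": 0}

```text
t: 15.2
position: [0.5159, -0.022, 0.0625]
tcp_rot: [-3.139, -0.004, -1.841]
wrist_force: [-3.1, -4.9, 8.5]
gripper_width: -0.0
grasp_force: 4.0
```

Emit:
carry_out:
  series:
    - {"travel": [0,0,0.1],"turn": 0}
    - {"travel": [0,0,0.1],"turn": 0}
    - {"travel": [0,0,0.1],"turn": 0}
    - {"travel": [0,0,0],"turn": 0}
    - {"travel": [0,0,0],"turn": 0}

```text
t: 15.7
position: [0.5159, -0.0221, 0.0598]
tcp_rot: [-3.139, -0.004, -1.841]
wrist_force: [-3.5, -4.9, 8.7]
gripper_width: 0.0003
grasp_force: 4.8
```

Emit:
carry_out:
  series:
    - {"travel": [0,0,0.1],"turn": 0}
    - {"travel": [0,0,0.05],"turn": 0}
    - {"travel": [0,0,0],"turn": 0}
    - {"travel": [0,0,0],"turn": 0}

```text
t: 16.1
position: [0.5161, -0.0221, 0.0593]
tcp_rot: [-3.138, -0.004, -1.841]
wrist_force: [-5.6, -6.1, 17.8]
gripper_width: -0.0001
grasp_force: 8.8
```

Run:
```python
from h import *
go([.5152,-.0208,.06],-1.839)
cs=cap('scene');c=cap('top')
im=cv2.cvtColor(cs['img'],cv2.COLOR_RGB2BGR)[140:270,200:360]
im2=cv2.cvtColor(c['img'],cv2.COLOR_RGB2BGR)[140:270,230:390]
cv2.imwrite('pics/m5.png',np.vstack([cv2.resize(im,(368,299),interpolation=cv2.INTER_CUBIC),cv2.resize(im2,(368,299),interpolation=cv2.INTER_CUBIC)]))
```

```text
t 16.1 p [ 0.5161 -0.0221  0.0593] rot [-3.1382 -0.0042 -1.8409] w -0.0001 F [-5.6 -6.1 17.8]
tool cm [-0.11  0.12 -0.07] turn -0.002
```

View pics/m5.png

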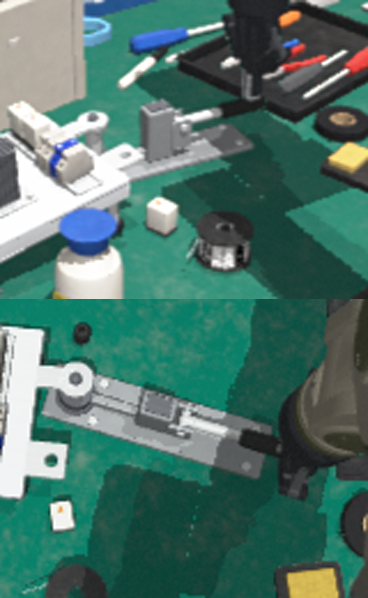

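The force jumped from 9 to 18 N, so the handle is at its stop, and the pad and plate front are visibly raised. I ease it back up until it is fully clear.

Emit:
carry_out:
  series:
    - {"travel": [0,0,-0.5],"turn": 0}
    - {"travel": [0,0,-0.6],"turn": 0}
    - {"travel": [0,0,-0.6],"turn": 0}
    - {"travel": [-0.1,0,-0.6],"turn": 0}
    - {"travel": [-0.1,0,-0.6],"turn": 0}
    - {"travel": [-0.2,0,-0.6],"turn": 0}
    - {"travel": [-0.2,0,-0.6],"turn": 0}
    - {"travel": [-0.2,0,-0.6],"turn": 0}
    - {"travel": [-0.3,0,-0.8],"turn": 0}
    - {"travel": [-0.3,0,-1.0],"turn": 0}
    - {"travel": [0,0,-1.0],"turn": 0}
    - {"travel": [0,0,0],"turn": 0}

```text
t: 17.4
position: [0.5197, -0.0066, 0.1338]
tcp_rot: [-3.14, -0.0, -1.839]
wrist_force: [0.0, -0.0, 0.6]
gripper_width: 0.0001
grasp_force: 0.0
```

Emit:
carry_out:
  series:
    - {"travel": [0,0,0],"turn": 0}
    - {"travel": [0,0,0],"turn": 0}
    - {"travel": [0,0,0],"turn": 0}
    - {"travel": [0,0,0],"turn": 0}
    - {"travel": [0,0,0],"turn": 0}
    - {"travel": [0,0,0],"turn": 0}
    - {"travel": [0,0,0],"turn": 0}
    - {"travel": [0,0,0],"turn": 0}

```text
t: 18.2
position: [0.519, -0.0062, 0.1323]
tcp_rot: [-3.142, 0.0, -1.839]
wrist_force: [-0.4, 0.4, 0.4]
gripper_width: 0.0002
grasp_force: 0.0
```

Run:
```python
from h import *
go([.5192,-.0063,.12],-1.839)
cs=cap('scene');c=cap('top')
im=cv2.cvtColor(cs['img'],cv2.COLOR_RGB2BGR)[140:270,200:360]
im2=cv2.cvtColor(c['img'],cv2.COLOR_RGB2BGR)[140:270,230:390]
cv2.imwrite('pics/m6.png',np.vstack([cv2.resize(im,(368,299),interpolation=cv2.INTER_CUBIC),cv2.resize(im2,(368,299),interpolation=cv2.INTER_CUBIC)]))
```

```text
t 18.2 p [ 0.519  -0.0062  0.1323] rot [-3.1415e+00  1.0000e-04 -1.8394e+00] w 0.0002 F [-0.4  0.4  0.4]
tool cm [ 0.   -0.02  1.23] turn -0.0
```

View pics/m6.png

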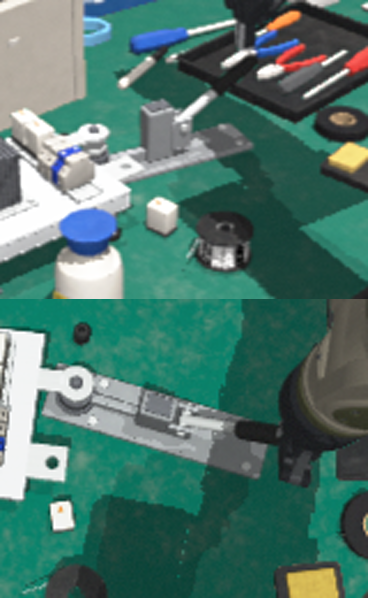

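The handle is fully up, the plate is back down, and the jack hasn't moved. I start the second stroke.

Emit:
carry_out:
  series:
    - {"travel": [0,0,0.8],"turn": 0}
    - {"travel": [0,0,0.8],"turn": 0}
    - {"travel": [0.3,0,0.5],"turn": 0}
    - {"travel": [0.3,0,0.5],"turn": 0}
    - {"travel": [0.2,0,0.5],"turn": 0}
    - {"travel": [0.2,0,0.5],"turn": 0}
    - {"travel": [0.2,0,0.5],"turn": 0}
    - {"travel": [0.1,0,0.5],"turn": 0}
    - {"travel": [0.1,0,0.5],"turn": 0}
    - {"travel": [0,0,0.5],"turn": 0}
    - {"travel": [0,0,0.5],"turn": 0}
    - {"travel": [0,0,0.4],"turn": 0}

```text
t: 19.5
position: [0.5154, -0.0215, 0.0676]
tcp_rot: [-3.14, -0.003, -1.841]
wrist_force: [-2.3, -5.7, 9.5]
gripper_width: -0.0
grasp_force: 4.0
```

Emit:
carry_out:
  series:
    - {"travel": [0,0,0.3],"turn": 0}
    - {"travel": [0,0,0.3],"turn": 0}
    - {"travel": [0,0,0.2],"turn": 0}
    - {"travel": [0,0,0.15],"turn": 0}
    - {"travel": [0,0,0.05],"turn": 0}
    - {"travel": [0,0,0],"turn": 0}
    - {"travel": [0,0,0],"turn": 0}

```text
t: 20.2
position: [0.5154, -0.0219, 0.0592]
tcp_rot: [-3.139, -0.004, -1.841]
wrist_force: [-5.0, -6.1, 19.7]
gripper_width: 0.0002
grasp_force: 9.6
```

Emit:
carry_out:
  series:
    - {"travel": [0,0,0.03],"turn": 0}
    - {"travel": [0,0,0],"turn": 0}
    - {"travel": [0,0,0],"turn": 0}
    - {"travel": [0,0,0],"turn": 0}
    - {"travel": [0,0,0],"turn": 0}
    - {"travel": [0,0,0],"turn": 0}
    - {"travel": [0,0,0],"turn": 0}
    - {"travel": [0,0,0],"turn": 0}

```text
t: 21.0
position: [0.5155, -0.0219, 0.0592]
tcp_rot: [-3.139, -0.004, -1.841]
wrist_force: [-6.6, -5.1, 20.6]
gripper_width: 0.0001
grasp_force: 10.4
```

Run:
```python
from h import *
cs=cap('scene');c=cap('top')
im=cv2.cvtColor(cs['img'],cv2.COLOR_RGB2BGR)[140:270,200:360]
im2=cv2.cvtColor(c['img'],cv2.COLOR_RGB2BGR)[140:270,230:390]
cv2.imwrite('pics/m7.png',np.vstack([cv2.resize(im,(368,299),interpolation=cv2.INTER_CUBIC),cv2.resize(im2,(368,299),interpolation=cv2.INTER_CUBIC)]))
```

```text
(no output)
```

View pics/m7.png

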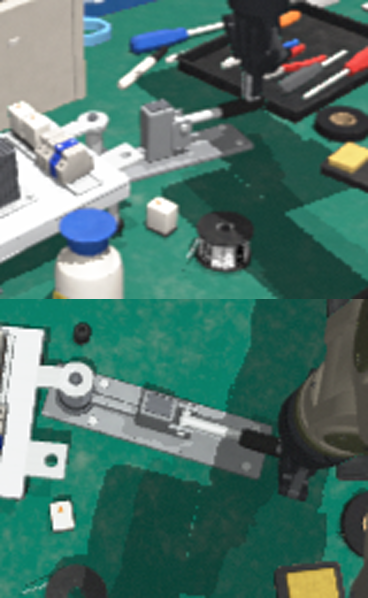

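The handle is held steady at its stop with about 20 N. The plate is up, the jack is flat, and the bystanders haven't moved.

```bash
python3 -c "
from workcell import robot
print(robot.sign_off())"
```

```text
the job is handed in; nothing more can be done
None
```

Job handed in: the jack is flat on the table under the round lift pad, the trial stroke and full return are done, and the handle is held at its stop on the second stroke (about 20 N) with the plate raised; the relay, gland, spool, bottle and marker were not touched.

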